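Park the movement tray in the corner stop

TASK

Push the blue tray of watch movements along the bench mat with your fingertips until it sits square in the brass corner stop, its long side flat against the long rail and its short side flat against the short rail, ready for inspection. Push it gently and keep it flat on the bench - do not lift or tip it - and leave the screwdriver stand, loupe, oil bottle and case vise where they are.

Things in the scene. Friction and masses are not known exactly. Their poses are not given: they have to be found in the camera images.
- tray: Blue solid tray, loose, 96 (its x) x 130 (its y) x 26 mm high, 0.3 to 0.65 kg, slides under a few newtons. Five brass watch movements and one empty well are inlaid in its top (2 mm proud at most). Origin: centre of its underside; z up. It starts clear of both rails in the stop's quarter x < 0, y < 0, up to 0.4 rad off square.
- stop: Fixed brass L stop, rails 14 mm wide, 18 mm high. Origin: its inner corner, at bench height. Inner face of the long rail: plane x = 0, from the corner 266 mm along -y; of the short rail: plane y = 0, 130 mm along -x. Tray parked: its origin at x = -48, y = -65 mm here, x axes parallel (or half a turn off). The stop's x points away from the robot, within 0.3 rad.
- driver_stand: Bystander: black round screwdriver stand, 64 mm across, 42 mm high, loose, with five upright steel screwdrivers reaching 121 mm. Origin: centre of its underside.
- loupe: Bystander: black and brass watchmaker's loupe standing on its narrow end, 50 mm across at the top, 50 mm high, loose. Origin: centre of its underside.
- oiler: Bystander: amber glass oil bottle with red cap, 44 mm across, 76 mm high, loose. Origin: centre of its underside.
- case_vise: Bystander: small steel case vise of two jaws on two bars with a black thumb screw, about 85 (its x) x 60 (its y) x 22 mm high, loose. Origin: on the bench midway between the jaws.
Things that resemble listed ones, but are neither listed nor needed, are in the scene too. Leave any turquoise look-alike of the tray alone.

How it is judged:
By the outcome, as a careful person would: the job done as asked, in the order asked, and still so for the second after the job is handed in, with the robot touching nothing.
It also fails if it takes over 67 s, if anything falls off the work surface, if the arm or the gripper's body presses on something with over 40 N, if the wrist force passes 120 N, or if a joint passes its speed limit or range.

ROBOT

A 6-joint arm with a two-finger parallel gripper is mounted at the origin on the work surface. World frame = base frame: x ahead of the robot, y to its left, z up, the work surface at z = 0. Lengths are in m, angles in degrees, forces in N, time in s.
With the tool pointing down it reaches from about 0.375 to 0.975 m from the base axis. Payload 3.8 kg.
Tool frame: the origin (TCP) lies between the finger pads; the fingertips stand 14 mm ahead of it and the grasp point (between the pads) lies 5 mm behind it; z points along the fingers, y is the line along which they close (so a half turn about z gives the same grasp; the last joint's range is limited). The gripper opens to 85 mm and grips with 20 to 120 N. Pads are 22 mm wide; open, the fingers measure 114 mm over their backs; the gripper's body (76 mm by 85 mm) begins 54 mm behind the grasp point. The pads swing forward as they close: fully open they stand 13 mm farther back than shut.
Start: joints at [63.604, 15.12, 91.902, -0, 72.978, -2.114], TCP at [0.278, 0.615, 0.245] pointing down, gripper open.
Joint ranges: [-150.88, 150.88], [-54.13, 125.18], [17.81, 147.31], [-75.09, 255.09], [0, 152.58], [-146.25, 146.25]. Speed limits (degrees/s): [147.25, 147.25, 180, 180, 180, 180].

INTERFACE

Orientations are given as a 3x3 rotation matrix whose columns are the frame's x, y, z axes.
In Python, from plant import env gives the robot as it stands.
- The arm moves only by the shell command python3 -m creep 'ROWS'. ROWS is JSON, a list that holds one entry, the list of rows, each a list of 5 numbers: the shift along the world's x, y, z in mm, then the turn about the world's z in rad, then the opening in per cent of the stroke, from 0 (shut) to 100 (fully open). A call has 1 to 12 rows; each row shifts and turns the commanded pose from where the row before left it; what a row does not reach is not made up. A row lasts 1/12 s, in which the tool goes at most 41.7 mm and 7.16 degrees, less where a joint would pass 70% of its speed; a pose out of reach is approached as far as the arm can. A call is refused whole if a number of a shift passes 41.7 or a number of a turn 0.125, either way. A call with a gripper value outside its range is refused whole. The fingers move at their own pace and stop on an object; the grip force is fixed at half the most. Time passes only in rows, so rows that do not move let the fingers close. It gives the time, the measured TCP pose, the force, the opening and the grip force at its end, in the units of the state.
- env.state(): the state, without advancing time (a new reading comes with each control period).
- env.snapshot(name): name is "scene" or "top" or "wrist"; returns a dict with "color" (400x640x3 uint8, red, green, blue), "range_z" (400x640 float32, m along the optical axis (not along the pixel's ray), 0 where there is no reading), "K" (3x3 intrinsics, pixels), "xyz" and "attitude" of the camera in the world. Camera axes: x right, y up, looking along -z (the intrinsics and any distortion apply to the point x, -y, -z); pixel columns grow to the right and rows downward; lengths in m; the calibration is good to about 2 mm. The wrist camera is an equidistant fisheye: a pixel r from the principal point sees the ray r / f radians off the axis. A picture is of the moment at which its call begins.
- env.finish_job(): hands the job in; it is judged then, once.
The state is a dict: "clock": time; "qpos": joint angles; "dq": joint speeds; "tau": joint torques, N m; "tcp_pos": TCP position; "tcp_rot": TCP orientation; "contact_force": force on the tool from outside, world axes, zero at the start; "torque": the same for the moment, N m; "grip_width": finger opening in m; "gripper_force": force on a finger pad.
Only numpy, scipy, OpenCV 4.12 (cv2) and the standard library are available. Lean on these libraries where they do the work, as an engineer would, in place of code of your own. Each camera call takes 0.05 s, during which the arm holds its last target. There are 200 camera calls.

## Working session

There is one attempt and no reset: what is moved stays moved. The work goes in short steps, Python scripts to look and compute and a shell command to move; the robot and the scene stay as the last step left them, time stands still between calls to the robot, and variables do not carry over. Pictures are saved under pics/ and viewed, at most 10 in all, crops included, and the job is handed in when it is done.

```bash
mkdir -p pics; ls; python3 - <<'E'
from plant import env
import cv2,numpy as np
for n in("top","scene"):
    s=env.snapshot(n); cv2.imwrite(f"pics/{n}0.png",s["color"][:,:,::-1]); np.savez(f"{n}0.npz",**s)
    print(n,s["K"].tolist(),s["xyz"],np.round(s["attitude"],3).tolist())
print(env.state())
E
```

```text
pics
top [[422.5350952539224, 0.0, 322.12909052555887], [0.0, 422.5350952539224, 198.2014233197244], [0.0, 0.0, 1.0]] [ 0.49698722 -0.08839219  1.02368288] [[0.014, 0.994, -0.111], [-1.0, 0.012, -0.02], [-0.019, 0.111, 0.994]]
scene [[415.83299683385746, 0.0, 314.9732073872175], [0.0, 415.83299683385746, 201.41749155499096], [0.0, 0.0, 1.0]] [ 1.04495772 -0.90126259  0.65247238] [[0.889, -0.235, 0.393], [0.458, 0.491, -0.741], [-0.019, 0.839, 0.544]]
{'clock': 0.1, 'qpos': array([ 6.36027101e+01,  1.51681026e+01,  9.19749538e+01,  1.00215708e-03,
        7.29778124e+01, -2.11564808e+00]), 'dq': array([-0.01454161, -0.07118624, -0.05888224,  0.02578098, -0.10210204,
       -0.03590616]), 'tau': array([ 1.90625829e-04, -5.16708362e+01, -3.68590093e+01, -2.24471078e-04,
        6.31684190e-03,  1.03896301e-05]), 'tcp_pos': array([0.27729964, 0.6147017 , 0.24403378]), 'tcp_rot': array([[-9.11532925e-01,  4.11225994e-01, -9.52875598e-04],
       [ 4.11227087e-01,  9.11530987e-01, -1.88216545e-03],
       [ 9.45802760e-05, -2.10750404e-03, -9.99997775e-01]]), 'contact_force': array([-0.01976663,  0.56818561, -0.41820486]), 'torque': array([ 0.04708866, -0.00952178, -0.03187134]), 'gripper_force': 0.0, 'grip_width': 0.08522112624823508}
```

View pics/top0.png

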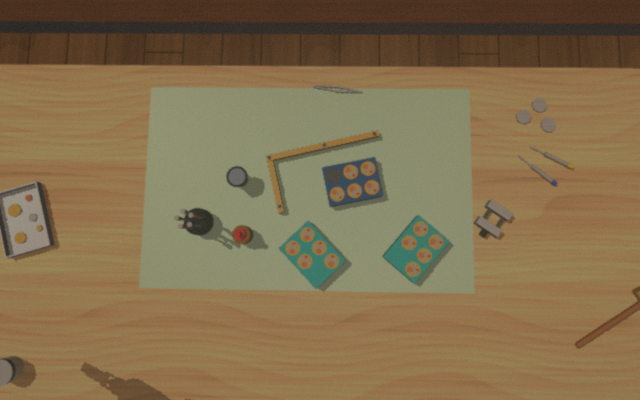

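View pics/scene0.png

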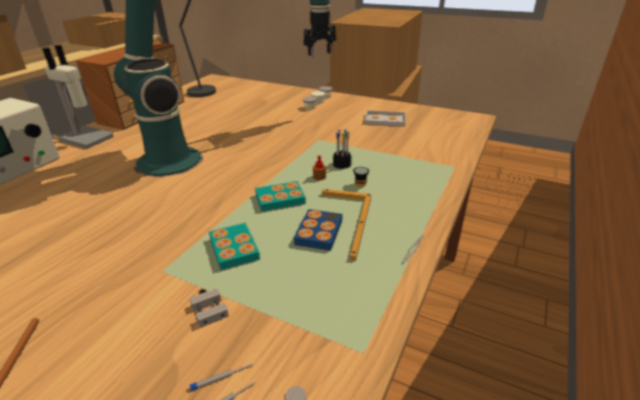

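The top view shows the candidates: the dark blue tray at (352,182), turquoise look-alikes at (313,254) and (417,249), and a white parts tray at (25,220). I choose the dark blue one, with five movements and an empty well at (332,175). The brass stop has its corner at (270,158), and its rails run to (377,134) and (281,210). The scene view agrees, with the blue tray at (318,228).

```bash
cat > h.py <<'E'
import cv2,numpy as np
from plant import env
def ray(s,uv,z):
    K=s["K"];uv=np.atleast_2d(np.float64(uv))
    d=np.c_[(uv[:,0]-K[0,2])/K[0,0],-(uv[:,1]-K[1,2])/K[1,1],-np.ones(len(uv))]@np.array(s["attitude"]).T
    o=np.array(s["xyz"]);return (o+d*((z-o[2])/d[:,2])[:,None])[:,:2]
def big(m):
    c=max(cv2.findContours(m.astype(np.uint8),cv2.RETR_EXTERNAL,cv2.CHAIN_APPROX_NONE)[0],key=cv2.contourArea)
    return c[:,0].astype(float)
def masks(s,k=5):
    h=cv2.cvtColor(s["color"],cv2.COLOR_RGB2HSV);H,S,V=[h[...,i].astype(int) for i in range(3)]
    blue=((H>103)&(H<130)&(S>80)).astype(np.uint8)
    blue=cv2.morphologyEx(blue,cv2.MORPH_CLOSE,np.ones((k,k),np.uint8))
    r,g,b=[s["color"][...,i].astype(int) for i in range(3)]
    brass=((H>10)&(H<24)&(S>150)&(V>90)).astype(np.uint8)
    return blue,brass
def tray(s,z=0.026):
    p=ray(s,cv2.convexHull(np.int32(big(masks(s)[0])))[:,0],z)*1000
    c,(w,h),a=cv2.minAreaRect(p.astype(np.float32))
    return np.array(c),w,h,a
E
python3 - <<'E'
from h import *
s=dict(np.load("top0.npz"))
print(s.keys())
bl,br=masks(s)
im=s["color"][110:290,170:470,::-1].copy()
ov=im.copy(); ov[bl[110:290,170:470]>0]=(255,0,255); ov[br[110:290,170:470]>0]=(255,255,0)
cv2.imwrite("pics/crop.png",np.vstack([cv2.resize(im,None,fx=1.6,fy=1.6,interpolation=cv2.INTER_CUBIC),cv2.resize(ov,None,fx=1.6,fy=1.6)]))
print("tray",tray(s))
win=np.zeros_like(br);win[120:220,255:385]=1; win[160:215,300:385]=0
P=ray(s,np.argwhere(br*win)[:,::-1],0.018)*1000
p=np.argwhere(br*win)[:,::-1]; print(len(p))
lon=P[(p[:,0]>295)]; sho=P[(p[:,1]>172)&(p[:,0]<295)]
def line(Q):
    vx,vy,x0,y0=cv2.fitLine(Q.astype(np.float32),cv2.DIST_HUBER,0,.01,.01).ravel();d=np.array([vx,vy]);n=np.array([-vy,vx]);r=(Q-[x0,y0])@n
    return np.array([x0,y0]),d,np.ptp(r),r.std()*12**.5,np.ptp(Q@d)
for Q in(lon,sho):print(line(Q))
for nm,uv in dict(vise=(493,219),loupe=(237,177),stand=(198,222),oil=(243,235)).items():print(nm,ray(s,uv,.03)*1000)
E
```

```text
dict_keys(['color', 'range_z', 'K', 'xyz', 'attitude'])
tray (array([ 649.17504883, -138.52558899]), 31.928653717041016, 125.0125961303711, 7.446866512298584)
207
(array([746.6769 , -99.56445], dtype=float32), array([ 0.23079519, -0.9730024 ], dtype=float32), np.float64(10.231820570027953), np.float64(8.412230110914543), np.float64(185.7851095431433))
(array([634.40533,  45.75679], dtype=float32), array([0.9706424 , 0.24052715], dtype=float32), np.float64(6.8084510980503845), np.float64(6.815626256603266), np.float64(70.3264666803093))
vise [[ 563.77481021 -467.88014133]]
loupe [[656.25760937 136.16298873]]
stand [[547.55616726 224.80772999]]
oil [[518.41067576 116.91191803]]
```

View pics/crop.png

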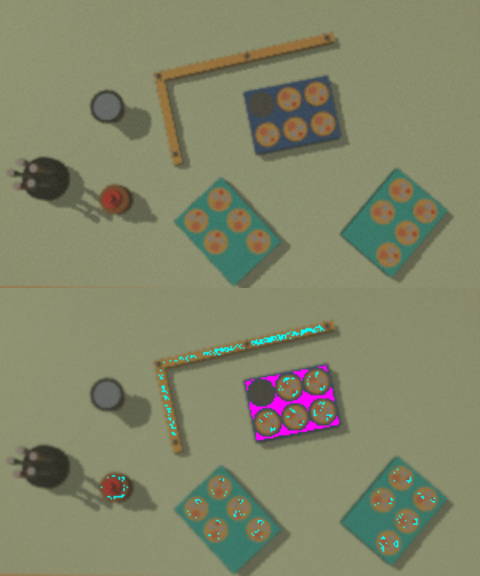

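The crop confirms it: the blue tray has five movements and a dark empty well, and the turquoise trays are plainly different. The masks need to be fuller, so I'll refine the measurement.

```bash
cat >> h.py <<'E'
def tray(s,z=0.026):
    bl=masks(s,1)[0]; bl=cv2.morphologyEx(bl,cv2.MORPH_CLOSE,cv2.getStructuringElement(2,(17,17)))
    bl=cv2.morphologyEx(bl,cv2.MORPH_OPEN,np.ones((3,3),np.uint8))
    p=ray(s,big(bl),z)*1000
    c,(w,h),a=cv2.minAreaRect(p.astype(np.float32))
    b=cv2.boxPoints((c,(w,h),a)); e=b[1]-b[0]; f=b[2]-b[1]; l=e if np.hypot(*e)>np.hypot(*f) else f
    if l[1]<0:l=-l
    return np.array(c),(w,h),np.arctan2(l[0],l[1])  # angle of long side from +y toward +x
def line(Q):
    vx,vy,x0,y0=cv2.fitLine(Q.astype(np.float32),cv2.DIST_HUBER,0,.01,.01).ravel();d=np.array([vx,vy]);n=np.array([-vy,vx]);r=(Q-[x0,y0])@n
    return np.array([x0,y0]),d,r.std()*12**.5
def stop(s):
    h=cv2.cvtColor(s["color"],cv2.COLOR_RGB2HSV);H,S,V=[h[...,i].astype(int) for i in range(3)]
    br=((H>9)&(H<25)&(S>115)&(V>60)).astype(np.uint8)
    win=np.zeros_like(br);win[120:220,255:385]=1; win[145:215,300:385]=0;win[166:,290:]=0
    p=np.argwhere(br*win)[:,::-1];P=ray(s,p,.018)*1000
    lo,sh=line(P[(p[:,0]>295)&(p[:,0]<372)]),line(P[(p[:,1]>168)&(p[:,0]<290)&(p[:,1]<206)])
    return lo,sh
E
python3 - <<'E'
from h import *
s=dict(np.load("top0.npz"))
print(*tray(s))
lo,sh=stop(s)
for l in(lo,sh):print(l, np.degrees(np.arctan2(l[1][1],l[1][0])))
X=lambda a:a/np.linalg.norm(a)
y=lo[1]*np.sign(lo[1][1]); sx=sh[1]*np.sign(sh[1][0])
x=X(sx+2*np.array([y[1],-y[0]])); y=np.array([-x[1],x[0]])
A=lo[0]-7*x; B=sh[0]-7*y
o=x*(A@x)+y*(B@y)
c,_,a=tray(s)
print("stop",o,"x",x,"ang",np.degrees(np.arctan2(x[1],x[0])),"tray in stop",x@(c-o),y@(c-o),"long dir ang",np.degrees(a),np.degrees(np.arctan2(y[0],y[1])))
np.savez("stop.npz",o=o,x=x,y=y)
# z check from depth
print(s["range_z"][182,352], s["range_z"][150,420])
E
```

```text
[ 656.33758545 -172.05606079] (24.654273986816406, 53.81635284423828) -0.074397735
(array([ 751.781 , -120.5363], dtype=float32), array([ 0.22065559, -0.9753518 ], dtype=float32), np.float64(14.427780718117663)) -77.25246
(array([635.75336,  44.85075], dtype=float32), array([0.9698964 , 0.24351808], dtype=float32), np.float64(13.535796105260575)) 14.094274
stop [703.7577    53.606712] x [0.97359306 0.22829042] ang 13.196444 tray in stop -97.68453503652756 -208.8781531046011 long dir ang -4.2626762 -13.196444
1.0088229 1.0347711
```

```bash
sed -i '/MORPH_OPEN/d; s/(2,(17,17))/(2,(7,7))/' h.py; python3 - <<'E'
from h import *
s=dict(np.load("top0.npz")); st=np.load("stop.npz");c,w,a=tray(s);d=c-st["o"];print(c,w,np.degrees(a),"stop frame",st["x"]@d,st["y"]@d)
E
```

```text
[ 649.17504883 -138.52558899] (31.928653717041016, 125.0125961303711) -7.4468875 stop frame -97.00324533942637 -174.59798006687424
```

```bash
sed -i 's/    p=ray(s,big(bl),z)\*1000/    q=np.argwhere(cv2.medianBlur(masks(s,1)[0],3))[:,::-1]; q=q[np.abs(q-np.median(q,0)).max(1)<45]; p=ray(s,q,z)*1000/' h.py; python3 - <<'E'
from h import *
s=dict(np.load("top0.npz")); st=np.load("stop.npz");c,w,a=tray(s);d=c-st["o"];print(c,w,np.degrees(a),"stop frame",st["x"]@d,st["y"]@d)
q=np.argwhere(cv2.medianBlur(masks(s,1)[0],3))[:,::-1];print(len(q),q.min(0),q.max(0))
E
```

```text
[ 649.48046875 -138.49255371] (90.82205200195312, 124.95109558105469) -11.075225 stop frame -96.69834898657666 -174.6355415926787
403 [324 159] [555 204]
```

```bash
python3 -m creep '[[[12,-32,0,0.027,100],[12,-32,0,0.027,100],[12,-32,0,0.027,100],[12,-32,0,0.027,100],[12,-32,0,0.027,100],[12,-32,0,0.027,100],[12,-32,0,0.027,100],[12,-32,0,0.027,100],[12,-32,0,0.027,100],[12,-32,0,0.027,100],[12,-32,0,0.027,100],[12,-32,0,0.027,100]]]'
python3 -m creep '[[[12,-32,0,0.027,100],[12,-32,0,0.027,100],[12,-32,0,0.027,100],[12,-32,0,0.027,100],[12,-32,0,0.027,100],[12,-32,0,0.027,100],[12,-32,0,0.027,100],[12,-32,0,0.027,100],[12,-32,0,0.027,100],[12,-32,0,0.027,100],[8,-25,0,0.027,100],[0,0,0,0.027,100]]]'
cat >> h.py <<'E'
def rep():
    st=np.load("stop.npz");t=env.state();p=t["tcp_pos"]*1000;d=p[:2]-st["o"];r=t["tcp_rot"]
    f=t["contact_force"][:2]
    print("t",round(t["clock"],2),"tcp",p.round(1),"stop xy",round(st["x"]@d,1),round(st["y"]@d,1),"tool y off stop y deg",round(float(np.degrees(np.arctan2(r[1,1],r[0,1])-np.arctan2(*st["y"][::-1]))),2),"F stop",round(st["x"]@f,1),round(st["y"]@f,1),round(t["contact_force"][2],1),"grip",round(t["grip_width"]*1000,1))
def look(n):
    s=env.snapshot("top");cv2.imwrite(f"pics/{n}.png",s["color"][:,:,::-1]);np.savez(f"{n}.npz",**s);return s
def tr(s):
    st=np.load("stop.npz");c,w,a=tray(s);d=c-st["o"];print("tray stop",st["x"]@d,st["y"]@d,w,"off deg",np.degrees(a)-np.degrees(np.arctan2(*st["y"])))
E
python3 -c "
from h import *;rep()"
```

```text
clock: 1.1
tcp_pos: [0.4215, 0.2296, 0.2449]
tcp_rot: [[-0.995, 0.098, -0.0], [0.098, 0.995, -0.0], [0.0, -0.0, -1.0]]
contact_force: [0.9, 0.5, 0.1]
grip_width: 0.0856
gripper_force: 0.0
clock: 2.1
tcp_pos: [0.5505, -0.1182, 0.2447]
tcp_rot: [[-0.975, -0.22, 0.0], [-0.22, 0.975, -0.002], [0.0, -0.002, -1.0]]
contact_force: [-0.5, 0.3, -0.1]
grip_width: 0.0853
gripper_force: 0.0
t 2.1 tcp [ 550.5 -118.2  244.7] stop xy -188.4 -132.3 tool y off stop y deg -0.48 F stop -0.5 0.5 -0.1 grip 85.3
```

```bash
python3 -c "
from h import *
s=dict(np.load('top0.npz'));st=np.load('stop.npz')
for uv in((308,221),(347,264),(418,214),(384,255)):
  d=ray(s,uv,.026)[0]*1000-st['o'];print(uv,st['x']@d,st['y']@d)"
python3 -m creep '[[[21,-38,0,0.008,100],[0,0,-20,0,100],[0,0,-30,0,100],[0,0,-30,0,100],[0,0,-30,0,100],[0,0,-30,0,100],[0,0,-30,0,100],[0,0,0,0,100]]]'
python3 -c "
from h import *;rep()"
```

```text
(308, 221) -166.48795869618573 -52.2687541948832
(347, 264) -284.1917902329669 -120.05632955190538
(418, 214) -206.22800072091874 -309.05844822905544
(384, 255) -282.34882789959363 -208.95765958868978
clock: 2.77
tcp_pos: [0.5639, -0.1485, 0.068]
tcp_rot: [[-0.973, -0.23, -0.013], [-0.23, 0.973, 0.004], [0.012, 0.007, -1.0]]
contact_force: [-1.3, 1.0, -0.7]
grip_width: 0.0852
gripper_force: 0.0
t 2.77 tcp [ 563.9 -148.5   68. ] stop xy -182.3 -164.8 tool y off stop y deg 0.1 F stop -1.1 1.2 -0.7 grip 85.2
```

```bash
python3 -m creep '[[[8,-8,0,0,100],[0,0,-20,0,100],[0,0,-18,0,100],[0,0,0,0,100],[0,0,0,0,100]]]' >/dev/null
python3 -c "
from h import *;rep()"
python3 -m creep '[[[0,0,-4,0,100],[0,0,-4,0,100],[0,0,0,0,100]]]' >/dev/null
python3 -c "
from h import *;rep()"
python3 -m creep '[[[0,0,-2,0,100],[0,0,-2,0,100],[0,0,0,0,100]]]' >/dev/null
python3 -c "
from h import *;rep()
s=env.snapshot('wrist');cv2.imwrite('pics/w1.png',s['color'][:,:,::-1])
"
```

```text
t 3.18 tcp [ 578.6 -158.7   38.5] stop xy -170.3 -178.2 tool y off stop y deg 0.1 F stop 0.9 -0.2 1.0 grip 85.6
t 3.43 tcp [ 578.3 -158.4   30. ] stop xy -170.5 -177.8 tool y off stop y deg 0.11 F stop -0.2 0.2 0.2 grip 85.5
t 3.68 tcp [ 577.6 -158.1   25.1] stop xy -171.2 -177.3 tool y off stop y deg 0.11 F stop -0.1 0.2 -0.2 grip 85.5
```

View pics/w1.png

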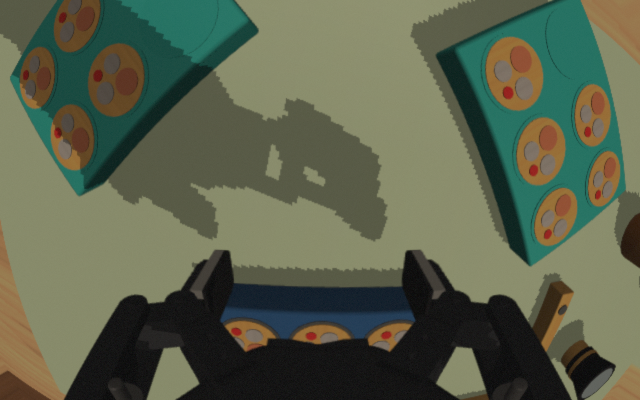

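The wrist view shows both fingers, at about (215,255) and (420,255), standing symmetrically on the robot side of the blue tray. The turquoise trays are clear of the gripper. I'll lower it in small steps, watching Fz.

```bash
python3 -m creep '[[[0,0,-3,0,100],[0,0,-2,0,100],[0,0,0,0,100]]]' >/dev/null
python3 -c "
from h import *;rep()"
python3 -m creep '[[[0,0,-2,0,100],[0,0,-2,0,100],[0,0,0,0,100]]]' >/dev/null
python3 -c "
from h import *;rep()"

```

```text
t 3.98 tcp [ 577.3 -158.    19.6] stop xy -171.5 -177.2 tool y off stop y deg 0.11 F stop -0.8 -0.8 -1.1 grip 85.3
t 4.23 tcp [ 577.4 -158.1   15.8] stop xy -171.4 -177.2 tool y off stop y deg 0.11 F stop 0.7 0.8 -0.7 grip 85.2
```

```bash
python3 -m creep '[[[0,0,-1,0,100],[0,0,-1,0,100],[0,0,0,0,100]]]' >/dev/null
python3 -c "
from h import *;rep()"
python3 -m creep '[[[0,0,-1,0,100],[0,0,-1,0,100],[0,0,0,0,100]]]' >/dev/null
python3 -c "
from h import *;rep()"

```

```text
t 4.48 tcp [ 577.6 -158.2   14.1] stop xy -171.1 -177.4 tool y off stop y deg 0.11 F stop 0.0 -0.4 -0.1 grip 85.4
t 4.73 tcp [ 577.6 -158.1   12.1] stop xy -171.2 -177.4 tool y off stop y deg 0.11 F stop -0.3 0.5 -0.3 grip 85.4
```

```bash
python3 -m creep '[[[0,0,-1,0,100],[0,0,-1,0,100],[0,0,0,0,100]]]' >/dev/null
python3 -c "
from h import *;rep()"
python3 -m creep '[[[0,0,-1,0,100],[0,0,-1,0,100],[0,0,0,0,100]]]' >/dev/null
python3 -c "
from h import *;rep()"

```

```text
t 4.98 tcp [ 577.6 -158.1   10. ] stop xy -171.2 -177.3 tool y off stop y deg 0.11 F stop -0.6 -0.1 0.3 grip 85.3
t 5.23 tcp [ 577.5 -158.1    8. ] stop xy -171.2 -177.3 tool y off stop y deg 0.11 F stop 0.3 0.3 -1.0 grip 84.9
```

```bash
python3 -m creep '[[[3.9,0.9,0,0,100],[3.9,0.9,0,0,100],[3.9,0.9,0,0,100],[3.9,0.9,0,0,100],[2.9,0.7,0,0,100],[2.9,0.7,0,0,100],[2.9,0.7,0,0,100],[2.9,0.7,0,0,100]]]' >/dev/null
python3 -c "
from h import *;rep()"
python3 -m creep '[[[2.9,0.7,0,0,100],[2.9,0.7,0,0,100],[2.9,0.7,0,0,100],[2.9,0.7,0,0,100],[2.9,0.7,0,0,100],[2.9,0.7,0,0,100]]]' >/dev/null
python3 -c "
from h import *;rep();tr(look('t1'))"

```

```text
t 5.9 tcp [ 604.  -151.8    8.2] stop xy -144.0 -177.2 tool y off stop y deg 0.12 F stop -4.2 0.0 4.5 grip 85.4
t 6.4 tcp [ 621.4 -147.5    8.3] stop xy -126.1 -177.0 tool y off stop y deg 0.12 F stop -5.8 -0.6 4.5 grip 84.8
tray stop -43.67555119888334 -112.99756479327425 (41.809898376464844, 7.731167316436768) off deg 98.06332
```

```bash
python3 -m creep '[[[1.9,0.5,0,0,100],[1.9,0.5,0,0,100],[1.9,0.5,0,0,100],[1.9,0.5,0,0,100],[1.9,0.5,0,0,100],[1.9,0.5,0,0,100],[1.9,0.5,0,0,100]]]' >/dev/null
python3 -c "
from h import *;rep()"
python3 -m creep '[[[1,0.2,0,0,100],[1,0.2,0,0,100]]]' >/dev/null
python3 -c "
from h import *;rep()"

```

```text
t 7.03 tcp [ 635.9 -143.9    8.1] stop xy -111.2 -176.8 tool y off stop y deg 0.1 F stop -3.0 -0.1 0.7 grip 85.5
t 7.2 tcp [ 637.7 -143.6    8.1] stop xy -109.3 -176.9 tool y off stop y deg 0.12 F stop -3.9 0.2 0.8 grip 85.4
```

```bash
for i in 1 2 3; do python3 -m creep '[[[1,0.2,0,0,100],[0.5,0.1,0,0,100]]]' >/dev/null
python3 -c "
from h import *;rep()"; done

```

```text
t 7.37 tcp [ 639.3 -143.3    8.1] stop xy -107.7 -177.0 tool y off stop y deg 0.11 F stop -2.5 1.0 0.2 grip 85.4
t 7.53 tcp [ 640.3 -143.1    8.1] stop xy -106.7 -177.0 tool y off stop y deg 0.13 F stop -4.3 0.5 1.5 grip 85.3
t 7.7 tcp [ 640.3 -143.1    8.1] stop xy -106.7 -177.0 tool y off stop y deg 0.13 F stop -9.5 -0.4 5.8 grip 85.4
```

```bash
python3 -m creep '[[[-5,-1.2,0,0,100],[-10,-2.3,0,0,100],[-10,-2.3,0,0,100],[0,0,25,0,100],[0,0,40,0,100],[0,0,40,0,100],[0,0,0,0,100]]]' >/dev/null
python3 -c "
from h import *;rep();print(env.state()['qpos'])"

```

```text
t 8.28 tcp [ 622.7 -150.4  123. ] stop xy -125.5 -180.1 tool y off stop y deg 0.09 F stop 2.4 -1.4 1.5 grip 85.7
[-1.58153466e+01  1.65666161e+01  1.03614243e+02  1.71065795e-02
  5.88965779e+01 -1.19109631e+02]
```

```bash
python3 -m creep '[[[7.5,-5.6,0,-0.121,60],[7.5,-5.6,0,-0.121,60],[7.5,-5.6,0,-0.121,60],[7.5,-5.6,0,-0.121,60],[7.5,-5.6,0,-0.121,60],[7.5,-5.6,0,-0.121,60],[7.5,-5.6,0,-0.121,60],[7.5,-5.6,0,-0.121,60],[7.5,-5.6,0,-0.121,60],[7.5,-5.6,0,-0.121,60],[7.5,-5.6,0,-0.121,60],[7.5,-5.6,0,-0.121,60]]]' >/dev/null
python3 -m creep '[[[7.5,-5.6,0,-0.119,60],[0,0,0,0,60],[0,0,0,0,60]]]' >/dev/null
python3 -c "
from h import *;rep();tr(look('t2'))"

```

```text
t 9.53 tcp [ 714.4 -221.6  113.1] stop xy -52.5 -270.4 tool y off stop y deg -89.74 F stop 0.4 -0.2 0.6 grip 51.3
tray stop -49.10488449258253 -157.88078867086415 (92.01615905761719, 95.1113052368164) off deg -0.119977
```

View pics/t2.png

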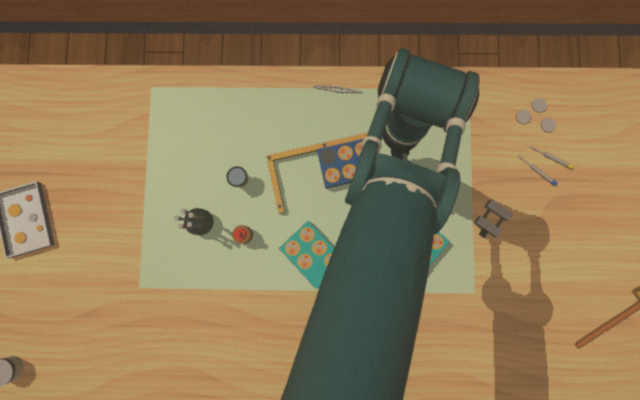

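The top view shows the tray at about (345,165), lying flat along the long rail. It is 0.1° off square, and the gripper is off its −y end. Next I'll lower behind that end.

```bash
python3 -m creep '[[[2,0.5,-30,0,60],[2,0.5,-30,0,60],[0,0,-20,0,60],[0,0,-8,0,60],[0,0,0,0,60]]]' >/dev/null
python3 -c "
from h import *;rep()"
python3 -m creep '[[[0,0,-3,0,60],[0,0,-2,0,60],[0,0,-2,0,60],[0,0,0,0,60]]]' >/dev/null
python3 -c "
from h import *;rep()"

```

```text
t 10.0 tcp [ 715.7 -219.2   21.8] stop xy -50.7 -268.3 tool y off stop y deg -89.8 F stop -0.5 -0.0 -0.5 grip 51.1
t 10.33 tcp [ 719.5 -220.7   19.7] stop xy -47.3 -270.7 tool y off stop y deg -89.89 F stop 0.4 0.3 -0.5 grip 51.4
```

```bash
for i in 1 2; do python3 -m creep '[[[0,0,-1.5,0,60],[0,0,-1,0,60],[0,0,0,0,60]]]' >/dev/null
python3 -c "
from h import *;rep()"; done

```

```text
t 10.58 tcp [ 718.7 -220.4   16. ] stop xy -48.0 -270.2 tool y off stop y deg -89.9 F stop 0.5 0.2 -0.1 grip 51.3
t 10.83 tcp [ 718.4 -220.3   12.9] stop xy -48.3 -270.0 tool y off stop y deg -89.91 F stop 0.4 0.5 -0.4 grip 51.7
```

```bash
R='python3 -c "from h import *;rep()"'
python3 -m creep '[[[-0.9,3.9,0,0,60],[-0.9,3.9,0,0,60],[-0.9,3.9,0,0,60],[-0.9,3.9,0,0,60],[-0.7,2.9,0,0,60],[-0.7,2.9,0,0,60],[-0.7,2.9,0,0,60],[-0.7,2.9,0,0,60],[-0.7,2.9,0,0,60]]]' >/dev/null; eval $R
python3 -m creep '[[[-0.9,3.9,0,0,60],[-0.9,3.9,0,0,60],[-0.9,3.9,0,0,60],[-0.9,3.9,0,0,60],[-0.9,3.9,0,0,60],[-0.9,3.9,0,0,60],[-0.9,3.9,0,0,60],[-0.9,3.9,0,0,60],[-0.9,3.9,0,0,60],[-0.9,3.9,0,0,60]]]' >/dev/null; eval $R
```

```text
t 11.58 tcp [ 711.5 -190.4   13.3] stop xy -48.2 -239.4 tool y off stop y deg -89.9 F stop -1.1 -2.2 -0.9 grip 51.4
t 12.42 tcp [ 702.4 -150.9   13.3] stop xy -48.0 -198.8 tool y off stop y deg -89.9 F stop -1.8 -3.3 0.0 grip 51.3
```

Pushing smoothly at about 3 N, with 58 mm still to go.

```bash
R='python3 -c "from h import *;rep()"'
python3 -m creep '[[[-0.9,3.9,0,0,60],[-0.9,3.9,0,0,60],[-0.9,3.9,0,0,60],[-0.9,3.9,0,0,60],[-0.9,3.9,0,0,60],[-0.9,3.9,0,0,60],[-0.9,3.9,0,0,60],[-0.9,3.9,0,0,60],[-0.9,3.9,0,0,60],[-0.9,3.9,0,0,60]]]' >/dev/null; eval $R
python3 -m creep '[[[-0.5,1.9,0,0,60],[-0.5,1.9,0,0,60],[-0.5,1.9,0,0,60],[-0.5,1.9,0,0,60]]]' >/dev/null; eval $R
python3 -c "
from h import *;s=env.snapshot('scene');cv2.imwrite('pics/s3.png',s['color'][120:320,200:460,::-1].repeat(2,0).repeat(2,1))"
```

```text
t 13.25 tcp [ 693.3 -112.2   13.3] stop xy -48.1 -159.0 tool y off stop y deg -89.9 F stop -2.5 -4.3 0.4 grip 51.5
t 13.58 tcp [ 691.4 -104.7   13.3] stop xy -48.2 -151.3 tool y off stop y deg -89.91 F stop -2.7 -4.4 1.2 grip 51.0
```

View pics/s3.png

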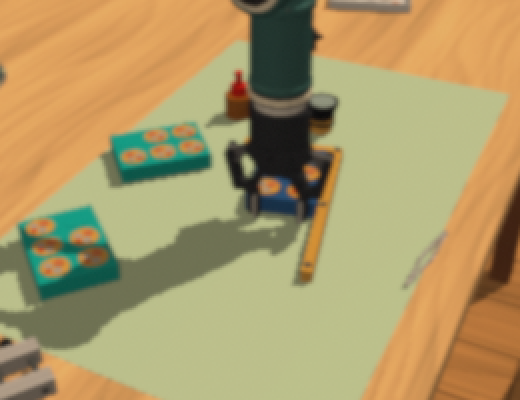

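The scene crop shows both fingers behind the tray's end at (275,205). The tray is flat and running along the long rail towards the corner. I'll finish in small steps until it meets the short rail.

```bash
R='python3 -c "from h import *;rep()"'
python3 -m creep '[[[-0.5,1.9,0,0,60],[-0.5,1.9,0,0,60],[-0.5,1.9,0,0,60]]]' >/dev/null; eval $R
for i in 1 2 3 ; do python3 -m creep '[[[-0.2,1,0,0,60],[-0.2,1,0,0,60]]]' >/dev/null; eval $R; done
```

```text
t 13.88 tcp [690.  -99.   13.3] stop xy -48.2 -145.4 tool y off stop y deg -89.91 F stop -2.3 -4.0 0.4 grip 51.6
t 14.05 tcp [689.6 -96.9  13.3] stop xy -48.2 -143.3 tool y off stop y deg -89.89 F stop -2.6 -4.9 0.5 grip 51.1
t 14.22 tcp [689.1 -95.1  13.3] stop xy -48.2 -141.4 tool y off stop y deg -89.89 F stop -2.3 -4.4 1.2 grip 51.5
t 14.38 tcp [688.9 -94.1  13.3] stop xy -48.2 -140.4 tool y off stop y deg -89.84 F stop -2.0 -10.9 -0.3 grip 51.3
```

```bash
R='python3 -c "from h import *;rep()"'
python3 -m creep '[[[-0.2,0.8,0,0,60],[0,0,0,0,60]]]' >/dev/null; eval $R
python3 -m creep '[[[1.2,-5,0,0,60],[2.3,-10,0,0,60],[2.3,-10,0,0,60],[0,0,25,0,60],[0,0,40,0,60],[0,0,40,0,60],[0,0,0,0,60]]]' >/dev/null; eval $R
python3 -m creep '[[[-8,5.6,0,0.121,75],[-8,5.6,0,0.121,75],[-8,5.6,0,0.121,75],[-8,5.6,0,0.121,75],[-8,5.6,0,0.121,75],[-8,5.6,0,0.121,75],[-8,5.6,0,0.121,75],[-8,5.6,0,0.121,75],[-8,5.6,0,0.121,75],[-8,5.6,0,0.121,75],[-8,5.6,0,0.121,75],[-8,5.6,0,0.121,75]]]' >/dev/null
python3 -m creep '[[[-8,5.6,0,0.119,75],[0,0,0,0,75],[0,0,0,0,75]]]' >/dev/null; eval $R
python3 -c "
from h import *;tr(look('t4'))"
```

```text
t 14.55 tcp [688.9 -94.1  13.3] stop xy -48.2 -140.4 tool y off stop y deg -89.83 F stop -3.2 -10.4 0.4 grip 51.2
t 15.13 tcp [ 701.  -118.6  128.9] stop xy -42.0 -167.1 tool y off stop y deg -89.94 F stop 2.2 -0.8 2.4 grip 51.6
t 16.38 tcp [590.7 -44.3 118.4] stop xy -132.4 -69.5 tool y off stop y deg -0.07 F stop -0.1 0.2 -0.8 grip 63.9
tray stop -201.72126740130045 -639.4756330819914 (4.667662143707275, 4.914822101593018) off deg -74.187035
```

```bash
R='python3 -c "from h import *;rep()"'
python3 -m creep '[[[0,0,-30,0,75],[0,0,-30,0,75],[0,0,-25,0,75],[0,0,-10,0,75],[0,0,0,0,75],[0,0,0,0,75]]]' >/dev/null; eval $R
python3 -m creep '[[[0,0,-4,0,75],[0,0,-4,0,75],[0,0,0,0,75]]]' >/dev/null; eval $R
```

```text
t 16.93 tcp [590.8 -44.7  23.2] stop xy -132.4 -69.9 tool y off stop y deg 0.03 F stop 0.7 0.5 0.4 grip 64.1
t 17.18 tcp [591.2 -44.5  16.1] stop xy -131.9 -69.8 tool y off stop y deg 0.09 F stop 0.1 0.9 0.3 grip 64.0
```

```bash
R='python3 -c "from h import *;rep()"'
python3 -m creep '[[[2.9,0.7,-1,0,75],[2.9,0.7,-1,0,75],[2.9,0.7,0,0,75],[2.9,0.7,0,0,75],[1.9,0.5,0,0,75],[1.9,0.5,0,0,75],[1.9,0.5,0,0,75],[1.9,0.5,0,0,75]]]' >/dev/null; eval $R
for i in 1 2 3 4; do python3 -m creep '[[[1,0.2,0,0,75],[0.5,0.1,0,0,75]]]' >/dev/null; eval $R; done
```

```text
t 17.85 tcp [609.8 -39.5  13.3] stop xy -112.7 -69.2 tool y off stop y deg 0.11 F stop -1.6 0.7 -0.5 grip 64.0
t 18.02 tcp [611.3 -39.3  13.3] stop xy -111.2 -69.3 tool y off stop y deg 0.11 F stop 0.2 -0.1 -1.0 grip 63.9
t 18.18 tcp [612.6 -39.   13.2] stop xy -109.9 -69.3 tool y off stop y deg 0.11 F stop 0.3 0.3 -0.5 grip 64.0
t 18.35 tcp [614.2 -38.7  13.3] stop xy -108.3 -69.4 tool y off stop y deg 0.11 F stop 1.1 -0.3 0.5 grip 63.7
t 18.52 tcp [615.1 -38.4  13.2] stop xy -107.3 -69.4 tool y off stop y deg 0.13 F stop -3.8 -0.4 3.0 grip 63.6
```

```bash
R='python3 -c "from h import *;rep()"'
for i in 1 2; do python3 -m creep '[[[0.8,0.2,0,0,75],[0,0,0,0,75]]]' >/dev/null; eval $R; done
python3 -m creep '[[[-5,-1.2,0,0,75],[-10,-2.3,0,0,75],[-10,-2.3,0,0,75],[0,0,25,0,75],[0,0,40,0,75],[0,0,40,0,75],[-20,-40,10,0,75],[-20,-40,0,0,75],[-20,-40,0,0,75],[-20,-40,0,0,75],[-20,-40,0,0,75],[-10,-40,0,0,75]]]' >/dev/null
python3 -m creep '[[[0,-40,0,0,75],[0,-40,0,0,75],[0,-40,0,0,75],[0,0,0,0,75]]]' >/dev/null; eval $R
python3 -c "
from h import *;s=look('t5');tr(s);lo,sh=stop(s)
q=np.argwhere(cv2.medianBlur(masks(s,1)[0],3))[:,::-1];q=q[np.abs(q-np.median(q,0)).max(1)<45];st=np.load('stop.npz')
P=ray(s,q,.026)*1000-st['o'];a=P@st['x'];b=P@st['y'];print(a.min(),a.max(),b.min(),b.max())
cv2.imwrite('pics/t5c.png',np.hstack([cv2.resize(s['color'][130:230,220:360,::-1],None,fx=5,fy=5,interpolation=cv2.INTER_CUBIC)]))"
```

```text
t 18.68 tcp [615.1 -38.4  13.2] stop xy -107.3 -69.4 tool y off stop y deg 0.14 F stop -5.9 -0.3 4.0 grip 64.0
t 18.85 tcp [615.2 -38.4  13.1] stop xy -107.3 -69.4 tool y off stop y deg 0.16 F stop -7.0 -0.4 5.6 grip 64.0
t 20.18 tcp [ 488.7 -396.2  128. ] stop xy -312.0 -388.8 tool y off stop y deg -0.15 F stop 0.9 0.9 0.7 grip 64.2
tray stop -49.86752753722135 -64.34635679029816 (91.9261703491211, 124.00227355957031) off deg -0.1198616
-95.94656451183323 -4.021238488168462 -126.34863398799054 -2.262033288257894
```

View pics/t5c.png

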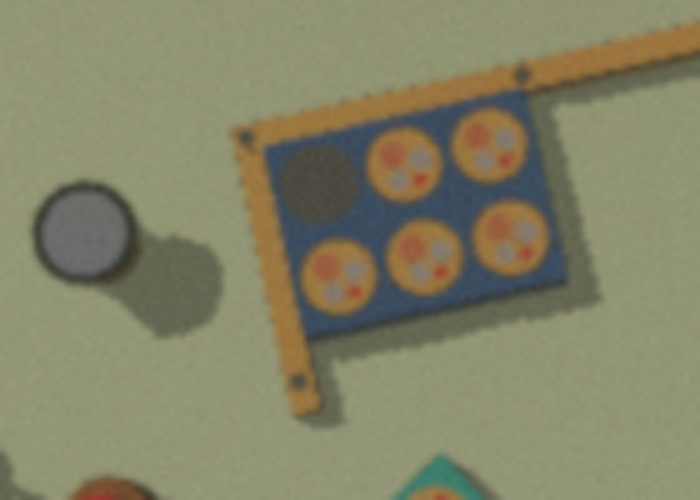

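The close crop shows the tray flush in the corner, both edges meeting the rails and square. The second x push stalled 0.6 mm short of the first, at only 7 N, so I'll repeat it a bit more firmly to be sure it is seated.

```bash
R='python3 -c "from h import *;rep()"'
python3 -m creep '[[[0,40,0,0,75],[0,40,0,0,75],[0,40,0,0,75],[10,40,0,0,75],[20,40,0,0,75],[20,40,0,0,75],[20,40,0,0,75],[20,40,0,0,75],[15,35,0,0.003,75],[0,0,0,0,75],[0,0,0,0,75]]]' >/dev/null;eval $R
```

```text
t 21.15 tcp [588.4 -42.1 127.1] stop xy -134.2 -66.9 tool y off stop y deg 0.56 F stop 0.5 -0.9 -0.2 grip 64.3
```

```bash
R='python3 -c "from h import *;rep()"'
python3 -m creep '[[[1,-2,-30,-0.008,75],[0,0,-30,0,75],[0,0,-30,0,75],[0,0,-15,0,75],[0,0,-7,0,75],[0,0,0,0,75],[0,0,0,0,75]]]' >/dev/null;eval $R
python3 -m creep '[[[2.9,0.7,-1,0,75],[2.9,0.7,-1,0,75],[2.9,0.7,0,0,75],[2.9,0.7,0,0,75],[2.9,0.7,0,0,75],[1.9,0.5,0,0,75],[1.9,0.5,0,0,75],[1.9,0.5,0,0,75]]]' >/dev/null; eval $R
```

```text
t 21.73 tcp [589.7 -47.8  15.7] stop xy -134.2 -72.7 tool y off stop y deg -0.23 F stop 0.2 0.5 1.4 grip 63.7
t 22.4 tcp [610.4 -42.   13.4] stop xy -112.7 -71.8 tool y off stop y deg -0.17 F stop 0.2 1.0 -0.0 grip 64.0
```

```bash
R='python3 -c "from h import *;rep()"'
python3 -m creep '[[[1.5,0.3,0,0,75],[1,0.2,0,0,75],[1,0.2,0,0,75],[1,0.2,0,0,75]]]' >/dev/null; eval $R
for i in 1 2 3 4; do python3 -m creep '[[[1,0.2,0,0,75],[0.5,0.1,0,0,75]]]' >/dev/null; eval $R; done
```

```text
t 22.73 tcp [614.7 -41.2  13.3] stop xy -108.4 -72.0 tool y off stop y deg -0.18 F stop 0.1 0.1 -0.1 grip 63.9
t 22.9 tcp [615.6 -41.1  13.3] stop xy -107.5 -72.0 tool y off stop y deg -0.16 F stop -3.5 -1.2 2.7 grip 64.3
t 23.07 tcp [615.6 -41.   13.2] stop xy -107.4 -72.0 tool y off stop y deg -0.12 F stop -8.6 -0.4 6.6 grip 64.2
t 23.23 tcp [615.7 -41.   13.2] stop xy -107.4 -72.0 tool y off stop y deg -0.09 F stop -12.6 -1.5 10.8 grip 64.1
t 23.4 tcp [615.7 -41.   13.1] stop xy -107.3 -72.0 tool y off stop y deg -0.06 F stop -16.6 -1.1 14.1 grip 64.1
```

It is firmly seated. I'll back off, clear the area, verify and hand in.

```bash
R='python3 -c "from h import *;rep()"'
python3 -m creep '[[[-2,-0.5,0,0,75],[-4,-1,0,0,75],[-10,-2.3,0,0,75],[-10,-2.3,0,0,75],[0,0,25,0,75],[0,0,40,0,75],[0,0,40,0,75],[-20,-40,10,0,75],[-20,-40,0,0,75],[-20,-40,0,0,75],[-20,-40,0,0,75],[-20,-40,0,0,75]]]' >/dev/null
python3 -m creep '[[[0,-40,0,0,75],[0,-40,0,0,75],[0,-40,0,0,75],[0,-40,0,0,75],[0,0,0,0,75],[0,0,0,0,75]]]' >/dev/null; eval $R
python3 -c "
from h import *;s=look('t6');tr(s)"
```

```text
t 24.9 tcp [ 501.1 -393.7  127.2] stop xy -299.5 -389.2 tool y off stop y deg -0.39 F stop -0.8 -0.2 0.1 grip 64.1
tray stop -49.40527655950825 -64.1751071502099 (91.94705200195312, 124.32144165039062) off deg -0.5864477
```

View pics/t6.png

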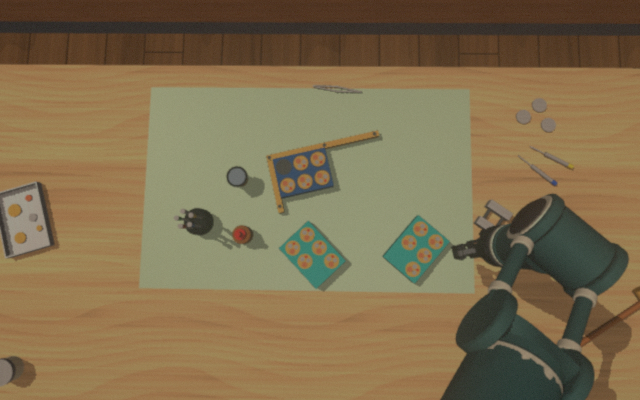

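The tray at (303,172) sits square in the corner, and the bystanders and look-alikes are where they were. The gripper is in the air, touching nothing.

```bash
python3 -c "
from plant import env;print(env.finish_job())"
```

```text
the job is handed in; nothing more can be done
None
```

The blue tray is parked square in the brass corner stop, flat against both rails; nothing else was moved, and the job was handed in at about 25 s.

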